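# Flip the finished-job marker of the hub tray

## Task

The flanged hub is finished: flip the hinged marker on the stand in front of its tray right over its pivot, so that it lies fully down on the other side with its ring face up. Push it with the fingertips only, gently, without pinching it or slamming it over: pressing its short tail down raises the blade, which can then be pushed over and pressed flat. Leave the other tray's marker, the parts in the trays and everything else on the bench alone.

Things in the scene. Friction and masses are not known exactly. Their poses are not given: they have to be found in the camera images.
- hub_unit: fixed unit: base plate 235 x 70 x 6 mm, marker stand at the robot's end, then an open tray (110 in x, 130 in y, centre 125 mm along +x, rim 36 mm high) holding the flanged hub. Origin: on the bench straight under the middle of the marker's hinge axis. x: along the hinge, towards the tray; y: left seen from the robot; z up
- hub_flag (a joint): angle of the marker of hub_unit, the one to flip: 0 = blade level on the unit's +y side, bar face up; 1.571 = upright; 3.142 = level on the -y side, ring face up. Hard stops at 0 and 3.142. Turns about the unit's x axis. Stiff hinge (0.035 N m friction): stays at any angle, push it all the way.
- hub_pivot (a point): middle of the hinge axis of hub_unit's marker, 70 mm above the bench. The axis runs between two ears of the stand (10 mm thick, 26 mm wide in y, at x = +-50 mm, 80 mm high). Under the marker is only the 6 mm base plate, and small stop tabs beside the ears (29 to 47 mm from the middle)
- hub_flag_edge (a point): middle of the free edge of that marker's blade; moves with it. The marker is a 5 mm plate: a blade 80 mm wide along the hinge reaching 60 mm out from the axis and, opposite it beyond the axis, a tail 36 mm wide and 34 mm long. At angle 0 the blade points to +y and the tail to -y, level; pressing the tail down raises the blade
- bracket_unit: fixed unit, same build as hub_unit, to be left alone: base plate 235 x 70 x 6 mm, marker stand at the robot's end, then an open tray (110 in x, 130 in y, centre 125 mm along +x, rim 36 mm high) holding the two angle brackets. Origin: on the bench straight under the middle of the marker's hinge axis. x: along the hinge, towards the tray; y: left seen from the robot; z up
- bracket_flag_edge (a point): middle of the free edge of the other marker's blade, 60 mm from its hinge axis
- bracket_flag (a joint): angle of the marker of bracket_unit, to be left as it is: 0 = blade level on the unit's +y side, bar face up; 1.571 = upright; 3.142 = level on the -y side, ring face up. Hard stops at 0 and 3.142. Turns about the unit's x axis. Stiff hinge (0.035 N m friction): stays at any angle, push it all the way.
- flanged_hub: steel hub: round flange 76 mm across and 10 mm thick with a neck 42 mm across, 50 mm high in all; stands in the tray of hub_unit. Origin: centre of its underside. A bystander, to be left where it is.
- angle_bracket1: steel L bracket, 60 x 36 mm, 40 mm high, in the tray of bracket_unit. Origin: centre of its underside. A bystander, to be left where it is.
- angle_bracket2: second steel L bracket, same, in the tray of bracket_unit. Origin: centre of its underside. A bystander, to be left where it is.
- grinding_disc: flat dark ring 114 mm across, 6 mm thick, lying on the bench between the two units. Origin: centre of its underside. A bystander, to be left where it is.
- flat_file: file with wooden handle, 310 mm long, lying at the far side of the bench. Origin: centre of its underside. A bystander, to be left where it is.
- spray_can: upright can, 64 mm across, 170 mm high, left on the bench. Origin: centre of its underside. A bystander, to be left where it is.
- mug: white mug, 80 mm across, 90 mm high, right on the bench. Origin: centre of its underside. A bystander, to be left where it is.

How it is judged:
By the outcome, as a careful person would: the job done as asked, in the order asked, and still so for the second after the job is handed in, with the robot touching nothing.
It also fails if it takes over 42 s, if anything falls off the work surface, if the arm or the gripper's body presses on something with over 40 N, if the wrist force passes 120 N, or if a joint passes its speed limit or range.

## Robot

A 6-joint arm with a two-finger parallel gripper is mounted at the origin on the work surface. World frame = base frame: x ahead of the robot, y to its left, z up, the work surface at z = 0. Lengths are in m, angles in rad, forces in N, time in s.
With the tool pointing down it reaches from about 0.325 to 0.775 m from the base axis. Payload 5.5 kg.
Tool frame: the origin (TCP) lies at the very end of the fingers, on their centre line; the grasp point (between the pads) lies 19 mm behind it; z points along the fingers, y is the direction in which the jaws open and shut (so a half turn about z gives the same grasp; the last joint's range is limited). The gripper opens to 85 mm and grips with 20 to 120 N. Pads are 22 mm wide; open, the fingers measure 114 mm over their backs; the gripper's body (76 mm by 85 mm) begins 54 mm behind the grasp point. The pads swing forward as they close: fully open they stand 13 mm farther back than shut.
Start: joints at [1.185, 0.091, 1.231, -0, 1.82, -0.057], TCP at [0.194, 0.568, 0.231] pointing down, gripper open.
Joint ranges: [-2.87, 2.87], [-0.86, 2.18], [0.17, 2.46], [-1.51, 4.65], [0.06, 2.69], [-2.65, 2.65]. Speed limits (rad/s): [2.57, 2.57, 3.01, 3.14, 3.14, 3.14].

## Interface

Orientations are given as [roll, pitch, yaw] about the fixed x, y, z axes, in that order (R = Rz(yaw) Ry(pitch) Rx(roll)).
In Python, from cell import get_obs, grab_frame, get_calibration, hand_in gives the robot as it stands.
- The arm moves only by the tool send_rows, never from a script. Its argument "rows" is text: rows parted by semicolons, each of 4 numbers parted by spaces: the shift along the world's x, y, z in m, then the turn about the world's z in rad. In form: tx ty tz spin; .... A call has 1 to 12 rows; each row shifts and turns the commanded pose from where the row before left it; what a row does not reach is not made up. A row lasts 1/8 s, in which the tool goes at most 62.5 mm and 10.7 degrees, less where a joint would pass 70% of its speed; a pose out of reach is approached as far as the arm can. A call with a gripper value outside its range is refused whole. "jaw" is the opening in per cent of the stroke, from 0 (shut) to 100 (fully open), set as the call begins (left out, the last holds). The fingers move at their own pace and stop on an object; "grip_force" is the grip in N (left out, the last holds). Time passes only in rows, so rows that do not move let the fingers close. It gives the time, the measured TCP pose, the force and the opening at its end, in the units of the state.
- get_obs(): the state, without advancing time (a new reading comes with each control period).
- grab_frame(name): name is "scene" or "top" or "wrist"; returns (picture, depth): 384x512x3 uint8, red, green, blue; 384x512 float32, m along the optical axis (not along the pixel's ray), 0 where there is no reading.
- get_calibration(name): a dict with "intrinsics" (3x3 intrinsics, pixels), "R" (3x3) and "t" (3): a world point X has camera coordinates R X + t. Camera axes: x right, y down, z forward; pixel columns grow to the right and rows downward; lengths in m; the calibration is good to about 2 mm. A picture is of the moment at which its call begins: read the wrist's pose just before it. get_calibration takes no time and is no camera call; for the wrist camera it gives the pose at the moment of the call.
- hand_in(): hands the job in, once; it reports no verdict.
The state is a dict: "time_s": time; "joints": joint angles; "joint_velocities": joint speeds; "joint_efforts": joint torques, N m; "ee_pos": TCP position; "eef_rot": TCP orientation; "contact_force": force on the tool from outside, world axes, zero at the start; "torque": the same for the moment, N m; "width": opening from 0.0 (shut) to 1.0 (fully open).
Only numpy, scipy, OpenCV 4.12 (cv2) and the standard library are available. Lean on these libraries where they do the work, as an engineer would, in place of code of your own. Each camera call takes 0.05 s, during which the arm holds its last target. There are 200 camera calls.

## Working session

There is one attempt and no reset: what is moved stays moved. The work goes in short steps, Python scripts to look and compute and a tool call to move; the robot and the scene stay as the last step left them, time stands still between calls to the robot, and variables do not carry over. Pictures are saved under pics/ and viewed, about 8 in all and at most 12, crops included, and the job is handed in when it is done.

Besides the shell and the picture viewer there is one more tool, called after "Call:" in YAML: its name, and indented under it one key for each argument. send_rows: Moves the arm, as the interface text tells. Its arguments: {"type":"object","properties":{"rows":{"type":"string"},"jaw":{"type":"number"},"grip_force":{"type":"number"}},"required":["rows"]}

```bash
mkdir -p pics
cat > h.py <<'E'
import numpy as np, cv2
from cell import *
def pts(name):
    c=get_calibration(name); im,d=grab_frame(name)
    K,R,t=[np.array(c[k],float) for k in("intrinsics","R","t")]
    v,u=np.mgrid[:384,:512]
    P=np.stack([(u-K[0,2])/K[0,0]*d,(v-K[1,2])/K[1,1]*d,d],-1)
    W=(P-t.ravel())@R
    W[d==0]=np.nan
    return im,d,W
E
python3 - <<'E'
from h import *
for n in("top","scene"):
    im,d,W=pts(n); np.savez(n+".npz",im=im,W=W)
    cv2.imwrite(f"pics/{n}1.png",im[...,::-1])
o=get_obs();print(o['time_s'],o['ee_pos'],o['eef_rot'],o['contact_force'],o['width'])
E
```

```text
0.1 [0.19363591 0.56762533 0.23023656] [-3.13980317e+00 -1.04492756e-04  2.81276868e+00] [ 0.49831231  0.387093   -0.4834233 ] 1.001619902385204
```

View pics/top1.png

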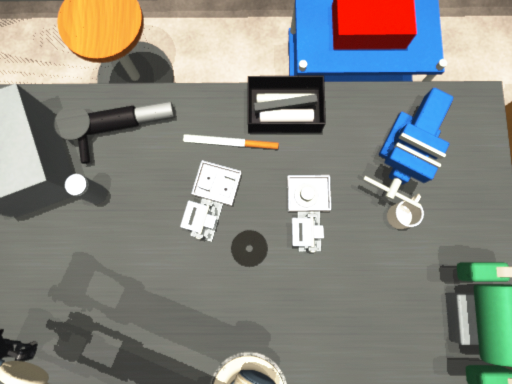

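View pics/scene1.png

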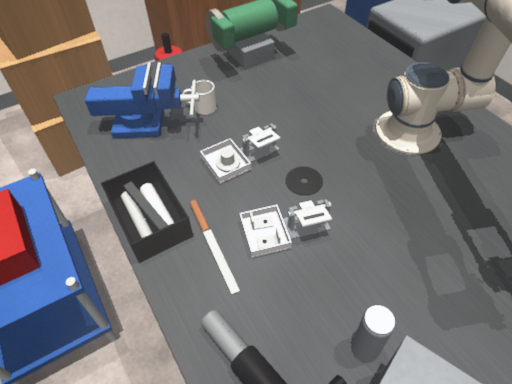

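The hub unit is the right one in the top view: tray at about (309,194), marker at about (307,231). In the scene view its tray is at (226,160) and its marker at (262,138). Next I'll crop and measure.

Run:
```python
from h import *
T=np.load("top.npz");im,W=T["im"],T["W"]
c=cv2.resize(im[165:265,275:345],None,fx=8,fy=8,interpolation=cv2.INTER_CUBIC)[:600*2]
S=np.load("scene.npz")["im"]
s=cv2.resize(S[110:190,190:300],None,fx=5,fy=5,interpolation=cv2.INTER_CUBIC)
c=cv2.resize(im[170:255,280:340],None,fx=6,fy=6,interpolation=cv2.INTER_CUBIC)
o=np.zeros((520,920,3),np.uint8);o[:510,:360]=c;o[:400,365:915]=s
cv2.imwrite("pics/c.png",cv2.resize(o,(800,452))[...,::-1])
for r in range(206,256,2): print(r,[("%4.0f"%(1e3*W[r,k,2])) for k in range(286,330,2)])
for p in((215,307),(240,307),(230,295),(230,320),(176,289),(176,329),(211,289),(211,329)): print(p,W[p].round(3))
```

```text
206 ['   0', '  17', '   7', '  10', '   9', '   9', '   9', '   4', '  16', '  14', '  16', '  20', '  17', '   7', '  10', '  10', '  12', '  11', '   8', '  13', '  13', '  12']
208 ['  -1', '  14', '  14', '   9', '   6', '   4', '  14', '  12', '   4', '   8', '   9', '  12', '  12', '   9', '   9', '   9', '  10', '   9', '  10', ' nan', '   6', '  10']
210 ['  -3', '  16', '  36', '  27', '  38', '  35', '  35', '  37', '  37', '  37', '  40', '  35', '  30', '  33', '  36', '  39', '  34', '  31', '  36', '  31', '  30', '  33']
212 ['  -2', '   0', '  -1', '  -4', '   2', '   0', '   9', '   8', '   7', '   6', '   8', '   5', '  76', '  83', '   8', '  -1', '   7', '  -1', '  -1', '  -4', '  -5', '  -0']
214 ['   3', '   5', '  -1', '  -0', '  -3', '  -0', '   2', '   5', '   1', '   6', '   7', '  84', '  81', '  77', '  78', '  78', '   4', '  -3', '  -2', '   6', '  -4', '  -2']
216 ['  -2', '  -1', '  -3', '   4', '  -3', '  -1', '   2', '   5', '   6', '  12', '  42', '  80', '  78', '  78', '  75', '  80', '   2', '  -3', '  -0', '   3', '  -3', '  -3']
218 ['   1', '
[... 2996 characters left out ...]
', '  79', '  78', '   4', '   5', '   0', '  -5', '  -3', '   3']
252 ['   1', '  -3', '  -7', '  -2', '   2', '  -4', '   5', '  -7', '   2', '  -1', '  -2', '   1', '   0', '   2', '   2', '  -0', '  -1', '  -0', '   3', '   3', '   2', '  -1']
254 ['  -1', '  -2', '   4', '  -3', '   2', '   0', '  -2', '  -1', '  -2', '  -5', '   3', '   0', '   3', '  -0', '  -1', '   3', '  -3', '  -1', '  -2', '   1', '   1', '   1']
(215, 307) [ 0.52  -0.179  0.072]
(240, 307) [ 0.445 -0.177  0.075]
(230, 295) [ 0.474 -0.141  0.086]
(230, 320) [ 0.476 -0.218  0.064]
(176, 289) [ 0.648 -0.131  0.033]
(176, 329) [ 0.647 -0.256  0.034]
(211, 289) [ 0.54  -0.131  0.011]
(211, 329) [ 0.54  -0.257  0.006]
```

View pics/c.png

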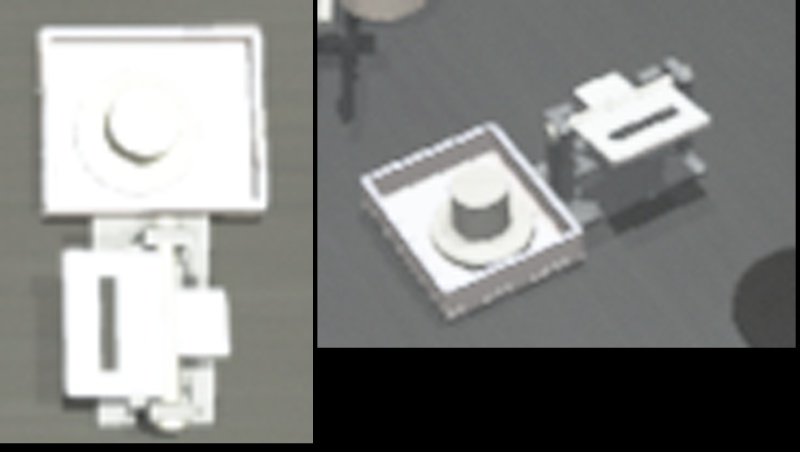

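The crop shows the bar face up, the blade on +y slightly raised, and the tail on -y slightly lowered. Next I'll fit the unit's pose.

Run:
```python
from h import *
c=get_calibration("top");K,R,t=[np.array(c[k],float) for k in("intrinsics","R","t")]
C=-R.T@t.ravel();print("cam",C)
def ray(u,v,z):
    d=R.T@np.linalg.inv(K)@np.array([u,v,1.]);s=(z-C[2])/d[2];return C+s*d
T=np.load("top.npz");im,W=T["im"],T["W"]
g=cv2.cvtColor(im,cv2.COLOR_RGB2HSV)
w=((im.min(2)>120)).astype(np.uint8)
# tray outline
def rect(m,z):
    P=np.array([ray(u,v,z)[:2] for v,u in np.argwhere(m)],np.float32)
    (cx,cy),s,a=cv2.minAreaRect(P*1000);return cx,cy,s,a
m=np.zeros_like(w);m[172:213,283:335]=w[172:213,283:335]
m=cv2.morphologyEx(m,cv2.MORPH_OPEN,np.ones((5,5)))
ys,xs=np.where(m[:210]);print("tray px",xs.min(),xs.max(),ys.min(),ys.max(),rect(m*(np.arange(384)[:,None]<209),.036))
Z=W[...,2]
roi=np.zeros(Z.shape,bool);roi[211:254,284:328]=1
hi=roi&(Z>.058)
Q=W[hi]
for lo,h in((.39,.43),(.433,.445),(.445,.46),(.46,.495),(.495,.512),(.515,.55)):
    q=Q[(Q[:,0]>lo)&(Q[:,0]<h)];print(lo,h,len(q),q.min(0).round(3),q.max(0).round(3),q.mean(0).round(3))
q=Q[(Q[:,0]>.45)&(Q[:,0]<.50)]
print("slope dz/dy",np.polyfit(q[:,1],q[:,2],1))
np.set_printoptions(linewidth=200)
print(im.min(2)[209:254:1,290:324])
```

```text
cam [ 0.37460435 -0.01477484  1.32253291]
tray px 287 331 172 209 (602.8097534179688, -192.29405212402344, (138.38983154296875, 113.78964233398438), 89.91715240478516)
0.39 0.43 60 [ 0.413 -0.213  0.064] [ 0.428 -0.171  0.085] [ 0.421 -0.192  0.076]
0.433 0.445 95 [ 0.433 -0.213  0.065] [ 0.445 -0.134  0.086] [ 0.438 -0.168  0.076]
0.445 0.46 131 [ 0.445 -0.226  0.061] [ 0.46  -0.135  0.088] [ 0.453 -0.171  0.076]
0.46 0.495 339 [ 0.46  -0.227  0.06 ] [ 0.493 -0.133  0.086] [ 0.476 -0.178  0.075]
0.495 0.512 135 [ 0.495 -0.216  0.063] [ 0.512 -0.133  0.085] [ 0.502 -0.172  0.075]
0.515 0.55 42 [ 0.515 -0.205  0.06 ] [ 0.529 -0.174  0.084] [ 0.521 -0.191  0.077]
slope dz/dy [0.17483161 0.10586575]
[[253 254 254 ... 253 253 253]
 [221 220 221 ... 165 166 169]
 [112 115 116 ...  87  92 104]
 ...
 [124 123 124 ... 119 121 122]
 [124 123 124 ... 122 120 119]
 [122 122 123 ... 122 120 120]]
```

Call:
send_rows:
  rows: "0.0155 -0.0435 0 -0.15;0.0155 -0.0435 0 -0.15;0.0155 -0.0435 0 -0.15;0.0155 -0.0435 0 -0.15;0.0155 -0.0435 0 -0.15;0.0155 -0.0435 0 -0.15;0.0155 -0.0435 0 -0.15;0.0155 -0.0435 0 -0.15;0.0155 -0.0435 0 0;0.0155 -0.0435 0 0;0.0155 -0.0435 0 0;0.0155 -0.0435 0 0"
  jaw: 0
  grip_force: 20

```text
time_s: 1.6
ee_pos: [0.3799, 0.0444, 0.231]
eef_rot: [-3.142, -0.0, 1.613]
contact_force: [0.1, 0.6, -0.3]
width: -0.003
```

Call:
send_rows:
  rows: "0.0155 -0.0435 0 0;0.0155 -0.0435 0 0;0.0155 -0.0435 0 0;0.0155 -0.0435 0 0;0.0155 -0.0435 0 0;0.0155 -0.0435 0 0;0 0 -0.04 0;0 0 -0.04 0;0 0 0 0;0 0 0 0"

```text
time_s: 2.85
ee_pos: [0.4731, -0.2153, 0.1529]
eef_rot: [3.14, 0.001, 1.613]
contact_force: [-0.3, 0.5, 1.4]
width: 0.001
```

Run:
```python
from h import *
im,d,W=pts("wrist"); np.savez("w1.npz",im=im,W=W)
cv2.imwrite("pics/w1.png",im[...,::-1])
Z=W[...,2]
for x in(.445,.462,.472,.482,.5):
    m=(abs(W[...,0]-x)<.003)&(Z>.05)&(Z<.09)&(W[...,1]<-.12)&(W[...,1]>-.24);q=W[m]
    if len(q): print(x,len(q),q[:,1].min().round(4),q[:,1].max().round(4),np.polyfit(q[:,1],q[:,2],1))
```

```text
0.445 771 -0.1965 -0.133 [0.1563167  0.10413525]
0.462 1028 -0.226 -0.133 [0.1717176  0.10651925]
0.472 1017 -0.2264 -0.1332 [0.17391281 0.10692662]
0.482 1014 -0.2259 -0.1329 [0.17247228 0.10664456]
0.5 837 -0.2156 -0.1328 [0.18524462 0.10829042]
```

View pics/w1.png

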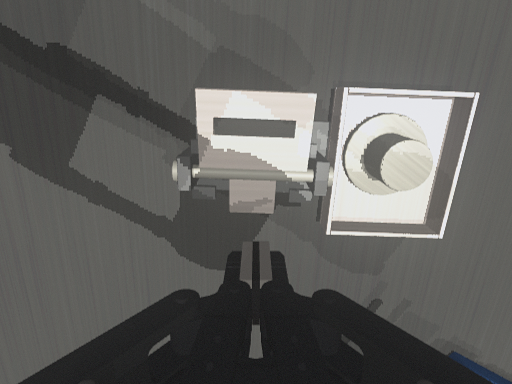

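The wrist view confirms it: tail at about (252,195), fingertips lined up in x, pivot at y ≈ -0.1925, and the tail's end at y = -0.226.

Call:
send_rows:
  rows: "0 0 -0.03 0;0 0 -0.03 0;0 0 -0.014 0;0 0 -0.004 0;0 0 -0.004 0;0 0 -0.004 0;0 0 -0.004 0;0 0 -0.003 0;0 0 -0.003 0;0 0 0 0;0 0 0 0"

```text
time_s: 4.28
ee_pos: [0.4726, -0.2152, 0.0549]
eef_rot: [-3.141, -0.0, 1.613]
contact_force: [0.8, -1.8, -0.4]
width: -0.0
```

Run:
```python
from h import *
im,d,W=pts("wrist")
cv2.imwrite("pics/w2.png",im[...,::-1])
print(get_obs()['contact_force'])
q=W[(abs(W[...,0]-.472)<.035)&(W[...,2]>.075)&(W[...,2]<.16)&(W[...,1]<-.1)&(W[...,1]>-.19)]
print(len(q),q.min(0),q.max(0),np.polyfit(q[:,2],q[:,1],1))
```

```text
[ 1.04595686 -2.49139476 -0.28537544]
13994 [ 0.43700183 -0.18998546  0.07700565] [ 0.50699363 -0.15301426  0.12112728] [ 0.85944587 -0.25840361]
```

View pics/w2.png

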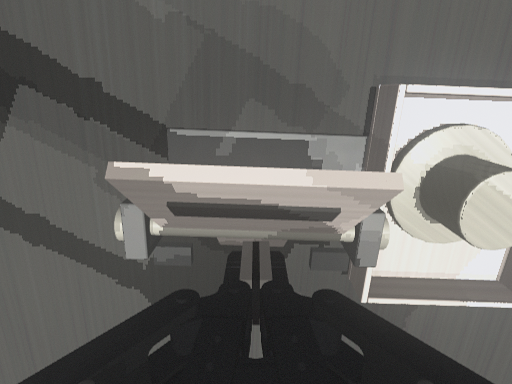

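The blade is at about 50°, with its free edge near y -0.153, z 0.121. I'll lift off, go over to the +y side, and push it over from there.

Call:
send_rows:
  rows: "0 -0.004 0.01 0;0 -0.002 0.03 0;0 0 0.04 0;0 0 0.04 0;0 0.035 0 0;0 0.035 0 0;0 0.035 0 0;0 0 -0.035 0;0 0 -0.034 0;0 0 0 0;0 -0.01 0 0;0 -0.006 0 0"

```text
time_s: 5.82
ee_pos: [0.4736, -0.1334, 0.1085]
eef_rot: [3.139, 0.001, 1.612]
contact_force: [-0.5, -0.8, -0.1]
width: 0.003
```

Call:
send_rows:
  rows: "0 -0.006 0 0;0 -0.006 0 0;0 -0.006 0 0;0 -0.006 0 0;0 -0.006 0 0;0 -0.006 0 0;0 -0.006 0 0;0 -0.005 0 0;0 0 0 0"

```text
time_s: 6.95
ee_pos: [0.4727, -0.1796, 0.1062]
eef_rot: [-3.141, 0.0, 1.612]
contact_force: [0.1, 1.3, -0.5]
width: -0.001
```

Call:
send_rows:
  rows: "0 -0.006 -0.0006 0;0 -0.006 -0.0007 0;0 -0.006 -0.002 0;0 -0.006 -0.002 0;0 -0.0055 -0.004 0;0 -0.0055 -0.005 0;0 -0.004 -0.006 0;0 -0.004 -0.006 0;0 -0.001 -0.004 0;0 0 -0.003 0;0 0 -0.002 0;0 0 0 0"

```text
time_s: 8.45
ee_pos: [0.4728, -0.2234, 0.0725]
eef_rot: [3.141, 0.001, 1.613]
contact_force: [-3.3, -0.7, 6.4]
width: 0.0
```

Call:
send_rows:
  rows: "0 0 -0.001 0;0 0 -0.001 0;0 0 0 0"

```text
time_s: 8.82
ee_pos: [0.4729, -0.2234, 0.0723]
eef_rot: [3.14, 0.002, 1.613]
contact_force: [-7.1, 3.2, 15.6]
width: 0.001
```

Call:
send_rows:
  rows: "0 0 0.004 0;0 0 0.02 0;0 0 0.04 0;0 0.02 0.04 0;0 0.03 0.02 0;0 0.04 0 0;0 0.04 0 0;0 0 0 0;0 0 0 0"

```text
time_s: 9.95
ee_pos: [0.4729, -0.0935, 0.1936]
eef_rot: [3.141, 0.001, 1.613]
contact_force: [0.4, -0.0, 0.1]
width: -0.001
```

Run:
```python
from h import *
o=get_obs();print(o['time_s'],o['ee_pos'],o['contact_force'])
im,d,W=pts("wrist"); im2,_,W2=pts("top"); im3,_,_=pts("scene")
for w in(W,W2):
  for x in(.452,.472,.492):
    m=(abs(w[...,0]-x)<.004)&(w[...,2]>.05)&(w[...,2]<.095)&(w[...,1]<-.13)&(w[...,1]>-.27);q=w[m]
    if len(q)>9: print(x,len(q),q[:,1].min().round(4),q[:,1].max().round(4),np.polyfit(q[:,1],q[:,2],1),q[:,2].mean())
s=cv2.resize(im3[90:260,180:350],(384,384));cv2.imwrite("pics/end.png",cv2.resize(np.hstack([im2[150:278,200:370].repeat(3,0).repeat(3,1)[:384],s]),(800,343))[...,::-1])
```

```text
9.95 [ 0.4728899  -0.09347089  0.19362496] [ 0.38449975 -0.00404192  0.07727371]
0.452 32 -0.2518 -0.1596 [0.02361778 0.07777489] 0.07227273749486388
0.472 14 -0.2525 -0.2403 [0.00974068 0.07445981] 0.072059539649182
```

View pics/end.png

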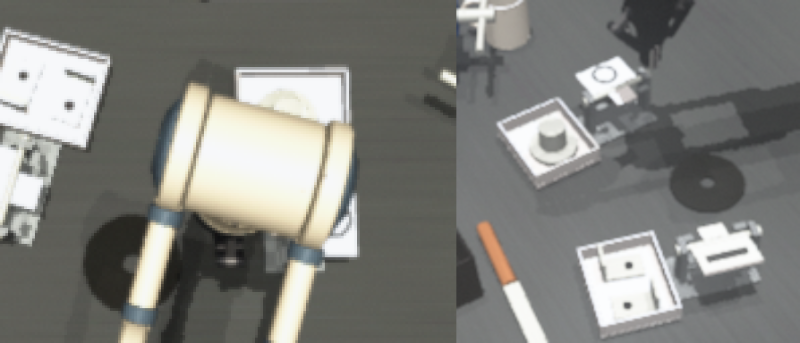

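The scene view shows the ring face up at (605,75), and the other marker still bar up. The arm hides the marker in the top view, so I'll clear it and check that the blade is level.

Call:
send_rows:
  rows: "0 0.05 0.01 0;0 0.05 0.01 0;0 0.05 0.01 0;0 0.05 0 0;0 0.05 0 0;0 0.05 0 0;0 0.05 0 0;0 0 0 0;0 0 0 0"

```text
time_s: 11.22
ee_pos: [0.4731, 0.2562, 0.2227]
eef_rot: [-3.141, 0.001, 1.612]
contact_force: [0.3, -0.6, 0.1]
width: 0.0
```

Run:
```python
from h import *
o=get_obs();print(o['time_s'],o['ee_pos'],o['contact_force'])
ims=[];ws=[]
for i in range(4):
  im,_,W=pts("top");ws.append(W)
W=np.mean(ws,0); W0=np.load("top.npz")["W"]; i0=np.load("top.npz")["im"]
q=W[(abs(W[...,0]-.472)<.034)&(W[...,2]>.055)&(W[...,2]<.095)&(W[...,1]<-.15)&(W[...,1]>-.27)]
print(len(q),q.min(0),q.max(0),np.polyfit(q[:,1],q[:,2],1))
df=np.abs(im.astype(int)-i0).max(2)>60
r=df[140:270,170:345];n,l,s,c=cv2.connectedComponentsWithStats(r.astype(np.uint8));print([(a+[170,140,0,0,0]).tolist() for a in s[1:] if a[4]>4])
cv2.imwrite("pics/end2.png",cv2.resize(im[140:270,170:430],(780,390),interpolation=cv2.INTER_CUBIC)[...,::-1])
```

```text
11.225 [0.47309654 0.25617791 0.22267014] [ 0.28293597 -0.56098926  0.08602937]
632 [ 0.43955325 -0.25270549  0.06476469] [ 0.50562699 -0.1594295   0.0768557 ] [-0.00669232  0.07056463]
[[197, 179, 2, 4, 5], [195, 184, 6, 6, 11], [201, 198, 5, 4, 13], [291, 217, 21, 29, 377], [170, 219, 43, 51, 1172], [314, 219, 4, 6, 11], [318, 218, 15, 28, 297], [204, 225, 12, 17, 100], [314, 238, 6, 3, 12], [314, 246, 3, 2, 5], [320, 246, 9, 2, 10]]
```

View pics/end2.png

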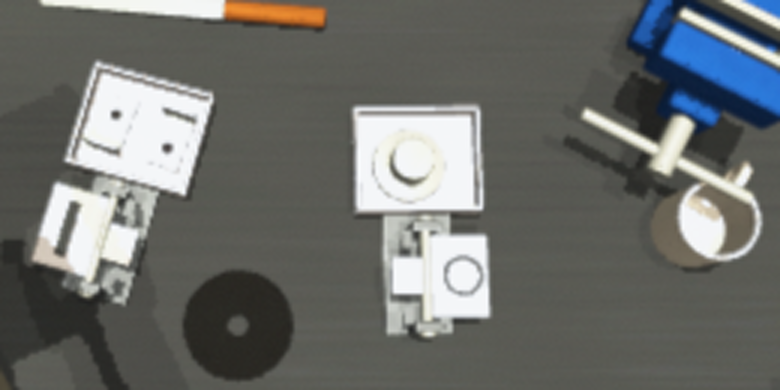

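The clear top view shows the ring face up at (463,275) and the blade level on the -y side. The other unit looks as it was; the differences near it look like the arm's shadow.

```bash
python3 -c "
from cell import *
print(hand_in())"
```

```text
the job is handed in; nothing more can be done
None
```

The hub marker is flipped right over and lies level on the -y side with its ring face up. I handed the job in at about 11.4 s, with the arm well clear of everything.

- **How it was done:** with the gripper shut, I pressed the tail down, which raised the blade to about 50°. From the other side I pushed the blade over with the fingertips and pressed it onto its stop. The measured force was about 17 N in all at the final press and only a few newtons before that.
- **Last checks:** the top camera put the blade's slope at 0.007 rad, which is level within noise, with its free edge at y ≈ -0.253 m as expected. The bracket marker is still bar up, and nothing else looked moved. Picture differences near the bracket unit look like the arm's shadow; I did not measure that unit separately. No check failed.
- **Rougher reading:** an earlier slope check, with the arm partly in the way, gave 0.01 to 0.02 rad from few points. The clear view replaced it.

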